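# Pick the right sprung hold-down pad by feel and slide it into the bonding jig

### The arm

A 6-joint arm with a two-finger parallel gripper is mounted at the origin on a cart in front of the work surface, level with it; the furniture and walls round the work are solid. World frame = base frame: x ahead of the robot, y to its left, z up, the work surface at z = 0. Lengths are in m, angles in rad, forces in N, time in s.
With the tool pointing down it reaches from about 0.325 to 0.925 m from the base axis. Payload 3.1 kg.
Tool frame: the origin (TCP) lies at the very end of the fingers, on their centre line; the grasp point (between the pads) lies 19 mm behind it (env.grasp_offset is the distance from the TCP to the grasp point, in m); z points along the fingers, y is the line along which they close (so a half turn about z gives the same grasp; the last joint's range is limited). The gripper opens to 85 mm and grips with 20 to 120 N. Pads are 22 mm wide; open, the fingers measure 114 mm over their backs; the gripper's body (76 mm by 85 mm) begins 54 mm behind the grasp point. The pads swing forward as they close: fully open they stand 13 mm farther back than shut.
Start: joints at [1.132, 0.217, 1.613, -0, 1.311, -0.112], TCP at [0.201, 0.592, 0.231] pointing down, gripper open.
Joint ranges: [-2.75, 2.75], [-0.78, 2.1], [0.31, 2.55], [-1.13, 4.27], [0.13, 2.63], [-2.58, 2.58]. Speed limits (rad/s): [2.79, 2.79, 3.14, 3.14, 3.14, 3.14].

### API

Orientations are given as [roll, pitch, yaw] about the fixed x, y, z axes, in that order (R = Rz(yaw) Ry(pitch) Rx(roll)).
In Python, from bench import get_obs, cams, env gives the robot as it stands.
- The arm moves only by the shell command python3 -m crank 'ROWS'. ROWS is JSON, a list of rows, each a list of 3 entries, a list of its own where there are three numbers: the shift along the tool's x, y, z each as a share of 80 cm, from -1 to 1, then the turn, a rotation vector about the tool's x, y, z each as a share of pi rad, from -1 to 1, then the opening in per cent of the stroke, from 0 (shut) to 100 (fully open). In form: [[[x, y, z], [wx, wy, wz], gripper], ...]. A call has 1 to 12 rows; each row is the pose to reach, as a shift and turn from the pose commanded when the call began, along the tool's axes at that moment, turning the shorter way round; what a row does not reach only later rows make up. A row lasts 1/10 s, in which the tool goes at most 50 mm and 8.59 degrees, less where a joint would pass 70% of its speed; a pose out of reach is approached as far as the arm can. A call with a number of a shift or a turn outside -1 to 1 is refused whole. A call with a gripper value outside its range is refused whole. The fingers move at their own pace and stop on an object; the grip force is fixed at half the most. Time passes only in rows, so rows that repeat a pose let the fingers close. It gives the time, the measured TCP pose, the force, the opening and the grip force at its end, in the units of the state.
- get_obs(): the state, without advancing time (a new reading comes with each control period).
- cams.snapshot(name): name is "scene" or "top" or "wrist"; returns the picture (420x560x3 uint8, red, green, blue); there is no depth.
- cams.camera_model(name): a dict with "mtx" (3x3 intrinsics, pixels), "dist_coeffs" ([k1, k2, p1, p2, k3] as OpenCV has them; the pictures are not rectified), "extrinsics" (4x4, takes a point from world to camera coordinates). Camera axes: x right, y up, looking along -z (the intrinsics and any distortion apply to the point x, -y, -z); pixel columns grow to the right and rows downward; lengths in m; the calibration is good to about 2 mm. A picture is of the moment at which its call begins: read the wrist's pose just before it. camera_model takes no time and is no camera call; for the wrist camera it gives the pose at the moment of the call.
- env.sign_off(): hands the job in; it is judged then, once.
Trained networks look in the newest picture that a camera, given by its name, has taken for a name from the list of things; names that differ only in an ending like _2 or _b are one class to them, and where a whole thing is asked for, a point or a joint stands for the part that bears it (a point fixed in the world has none). Each returns a list of dicts, best first, with "conf" (0 to 1); they miss things now and then, are a little off and sometimes report something else, mostly with a low value. They report only what shows in the picture. A call takes as long as a camera call.
- cams.cut_out(camera, thing): "mask" (420x560 bool, what is visible of it) and "box" ([left, top, right, bottom] in pixels, round what is visible of it).
The state is a dict: "time_s": time; "joints": joint angles; "qd": joint speeds; "effort": joint torques, N m; "eef_pos": TCP position; "tool_rot": TCP orientation; "force": force on the tool from outside, world axes, zero at the start; "moment": the same for the moment, N m; "gripper_width": opening from 0.0 (shut) to 1.0 (fully open); "grasp_force": force on a finger pad.
Only numpy, scipy, OpenCV 4.12 (cv2) and the standard library are available. Lean on these libraries where they do the work, as an engineer would, in place of code of your own. Each camera call takes 0.05 s, during which the arm holds its last target. There are 200 camera calls.

### The job

The three look-alike sprung pads standing on the steel plate have different springs: press each one down on the plate, letting it come up again, to feel which has the middle stiffness (the weakest would let the lens float, the stiffest would crack it). Then slide that one by its neck into the slotted rail of the bonding jig, in at the open front end and all the way back to the stop so that it presses on the grey shoe, and leave the other two standing on the plate and the other things on the bench where they are.

Things in the scene. Friction and masses are not known exactly. Their poses are not given: they have to be found in the camera images.
- pad_1_grip (a point): first of three sprung hold-down pads that look alike; point: knob centre, 66 mm above the foot's underside; z up its axis. Heights up from the underside, standing: white foot disc 34 mm across, 0 to 8 mm; coil spring to 22; aluminium barrel 26 mm across to 42; neck 12 mm across to 52; black knurled flat-topped knob 24 mm across to 80. About 90 g, loose
- pad_2_grip (a point): second pad; looks, sizes and point as pad_1. Pressed from above, all that is over the foot goes down, at most 11 mm, and springs back. The three springs differ (weakest, middle, stiffest), about twofold from one to the next in the force for 5 mm: about 3, 6 and 13 N; any pad may have any of them
- pad_3_grip (a point): third pad; looks, sizes and point as pad_1, spring one of the three told under pad_2. To begin with the three stand upright on the steel plate in a row along its y, about 75 mm apart, in any order
- plate: ground steel test plate, 100 (x) x 230 (y) x 20 mm, fixed; origin at the centre of its underside, top face 20 mm above it; the three pads stand on it in a row along its y, about 75 mm apart
- jig: bonding jig, fixed, dark base 160 (x) x 90 (y) mm; origin under its centre, x points from the rail's open front to its closed back. Two columns at the back (102 mm high) and a blue clamp block (94 mm high, front face 43 mm behind the origin) carry an aluminium rail plate 76 mm wide, 6 mm thick, top face 90 mm up, with a slot 16 mm wide along its middle, open at the front
- rail_mouth (a point): centre of the slot's open front end, at the rail plate's top face (90 mm up), 76 mm in front of the jig's origin; here the slot is flared to 36 mm and narrows to 16 mm over the next 20 mm; axes as the jig. A pad's neck goes in with the rail plate between knob and barrel (2 mm play above and below when centred: knob centre 16 mm above the plate's top face)
- rail_home (a point): the pad's axis when its neck meets the closed end of the slot, at the rail plate's top face, 101 mm behind rail_mouth along the jig's x; axes as the jig. The shoe below pushes the foot in there, so the pad, let go, rides up until its barrel bears on the plate from below (knob centre 18 mm above this point)
- shoe: dark grey plastic pressure shoe lying fixed on the lens cell under the back end of the rail, 36 mm wide; its flat top, 46.5 mm above the table, begins 12 mm in front of rail_home; before it a sloping nose falls 10 mm over 20 mm, which pushes the pad's foot up 4 to 7 mm as the pad is slid in (some newtons of drag). Origin at the jig's origin
- dust_blower: red rubber dust blower, 54 mm across, 110 mm tall, standing at the back left (bystander; origin under its middle)
- tissue_pad: white and blue box of tissues, 68x90x32 mm, at the back left (bystander; origin under its middle)
- oil_bottle: white bottle with a black cap, 31 mm across, 59 mm tall, at the back left (bystander; origin under its middle)
- caliper: caliper, 231 mm long, lying behind the steel plate (bystander; origin under its middle)
- screwdriver: small screwdriver with yellow handle, 126 mm long, lying at the front edge (bystander; origin under its middle)
- marker_1: black and white marker pen, 135 mm long, lying at the front edge (bystander; origin under its middle)

How it is judged:
On the way, in this order (a step that is already met when the one before it is completed fails the run):
1. a pad has been pressed down on the steel plate (contact force between any of pad_1, pad_2, pad_3 and plate above 2.1 N), for 0.05 s.
2. it has been let up again (contact force between each of pad_1, pad_2, pad_3 and plate below 1.6 N), for 0.05 s.
3. a second press of a pad on the plate (contact force between any of pad_1, pad_2, pad_3 and plate above 2.1 N), for 0.05 s.
4. let up again (all of step 2), for 0.05 s.
5. a third press of a pad on the plate (contact force between any of pad_1, pad_2, pad_3 and plate above 2.1 N), for 0.05 s.
6. the neck of a pad has entered the rail slot at its open front end (((x of pad_1_grip in the frame of rail_mouth between 0.01 and 0.07 m and y of pad_1_grip in the frame of rail_mouth between -0.01 and 0.01 m and z of pad_1_grip in the frame of rail_mouth between 0.009 and 0.026 m) or (x of pad_2_grip in the frame of rail_mouth between 0.01 and 0.07 m and y of pad_2_grip in the frame of rail_mouth between -0.01 and 0.01 m and z of pad_2_grip in the frame of rail_mouth between 0.009 and 0.026 m) or (x of pad_3_grip in the frame of rail_mouth between 0.01 and 0.07 m and y of pad_3_grip in the frame of rail_mouth between -0.01 and 0.01 m and z of pad_3_grip in the frame of rail_mouth between 0.009 and 0.026 m))), for 0.05 s.
At the end, for the whole second after the job is handed in: One pad is in the jig's rail by its neck, upright, within 6 mm of the stop at the closed end, pressing on the grey shoe with 4.2 to 8.8 N, as the middle spring alone does; the two others stand upright on the steel plate; all three are released and at rest (((x of pad_1_grip in the frame of rail_home between -0.006 and 0.004 m and y of pad_1_grip in the frame of rail_home between -0.004 and 0.004 m and z of pad_1_grip in the frame of rail_home between 0.013 and 0.022 m and contact force between pad_1 and shoe between 4.2 and 8.8 N and angle between each of pad_1_grip, pad_2_grip, pad_3_grip's own z axis and vertical below 0.12 rad and x of pad_2_grip in the frame of plate between -0.05 and 0.05 m and y of pad_2_grip in the frame of plate between -0.115 and 0.115 m and z of pad_2_grip in the frame of plate between 0.08 and 0.091 m and x of pad_3_grip in the frame of plate between -0.05 and 0.05 m and y of pad_3_grip in the frame of plate between -0.115 and 0.115 m and z of pad_3_grip in the frame of plate between 0.08 and 0.091 m) or (x of pad_2_grip in the frame of rail_home between -0.006 and 0.004 m and y of pad_2_grip in the frame of rail_home between -0.004 and 0.004 m and z of pad_2_grip in the frame of rail_home between 0.013 and 0.022 m and contact force between pad_2 and shoe between 4.2 and 8.8 N and angle between each of pad_2_grip, pad_1_grip, pad_3_grip's own z axis and vertical below 0.12 rad and x of pad_1_grip in the frame of plate between -0.05 and 0.05 m and y of pad_1_grip in the frame of plate between -0.115 and 0.115 m and z of pad_1_grip in the frame of plate between 0.08 and 0.091 m and x of pad_3_grip in the frame of plate between -0.05 and 0.05 m and y of pad_3_grip in the frame of plate between -0.115 and 0.115 m and z of pad_3_grip in the frame of plate between 0.08 and 0.091 m) or (x of pad_3_grip in the frame of rail_home between -0.006 and 0.004 m and y of pad_3_grip in the frame of rail_home between -0.004 and 0.004 m and z of pad_3_grip in the frame of rail_home between 0.013 and 0.022 m and contact force between pad_3 and shoe between 4.2 and 8.8 N and angle between each of pad_3_grip, pad_1_grip, pad_2_grip's own z axis and vertical below 0.12 rad and x of pad_1_grip in the frame of plate between -0.05 and 0.05 m and y of pad_1_grip in the frame of plate between -0.115 and 0.115 m and z of pad_1_grip in the frame of plate between 0.08 and 0.091 m and x of pad_2_grip in the frame of plate between -0.05 and 0.05 m and y of pad_2_grip in the frame of plate between -0.115 and 0.115 m and z of pad_2_grip in the frame of plate between 0.08 and 0.091 m)) and linear speed of each of pad_1, pad_2, pad_3 below 0.02 m/s); the robot touches nothing.
It fails at once if a bystander is moved by more than 30 mm (distance of any of dust_blower, tissue_pad, oil_bottle, caliper, screwdriver, marker_1 from where it was at the start of the episode above 0.03 m).
It also fails if it takes over 51 s, if anything falls off the work surface, if the arm or the gripper's body presses on something with over 40 N, if the wrist force passes 120 N, or if a joint passes its speed limit or range.

## Working session

There is one attempt and no reset: what is moved stays moved. The work goes in short steps, Python scripts to look and compute and a shell command to move; the robot and the scene stay as the last step left them, time stands still between calls to the robot, and variables do not carry over. Pictures are saved under pics/ and viewed, at most 10 in all, crops included, and the job is handed in when it is done.

```bash
mkdir -p pics; ls; python3 - <<'E'
from bench import get_obs,cams,env
import cv2
for n in ("scene","top"):
    im=cams.snapshot(n); cv2.imwrite(f"pics/{n}0.png",im[:,:,::-1])
    for t in ("pad_1_grip","plate","jig","shoe"):
        for d in cams.cut_out(n,t)[:4]: print(n,t,round(d["conf"],2),d["box"])
    m=cams.camera_model(n); print(m)
print(get_obs())
E
```

```text
pics
scene pad_1_grip 0.72 [314.0, 233.8, 328.1, 275.6]
scene plate 0.8 [294.8, 252.5, 420.5, 316.8]
scene jig 0.92 [224.2, 196.1, 293.2, 275.3]
scene shoe 0.63 [228.9, 196.4, 292.3, 269.6]
scene shoe 0.53 [259.8, 227.2, 274.7, 237.4]
{'mtx': array([[481.65537487,   0.        , 284.91569098],
       [  0.        , 481.65537487, 211.00658917],
       [  0.        ,   0.        ,   1.        ]]), 'dist_coeffs': array([-0.02255602,  0.        ,  0.        ,  0.        ,  0.        ]), 'extrinsics': array([[ 0.62740596, -0.77830621, -0.02451964, -0.31466219],
       [ 0.39328171,  0.28953968,  0.87263753, -0.31215089],
       [-0.6720798 , -0.55714111,  0.48775252, -0.73306635],
       [ 0.        ,  0.        ,  0.        ,  1.        ]])}
top plate 0.96 [312.9, 200.5, 395.8, 238.7]
top plate 0.69 [243.9, 191.7, 294.4, 255.3]
top jig 0.8 [246.4, 190.8, 292.2, 255.1]
{'mtx': array([[475.40779437,   0.        , 276.65242944],
       [  0.        , 475.40779437, 208.22528966],
       [  0.        ,   0.        ,   1.        ]]), 'dist_coeffs': array([-0.07354247,  0.        ,  0.        , 
[... 283 characters left out ...]
]])}
{'time_s': 0.5, 'joints': array([ 1.13177984e+00,  2.16943031e-01,  1.61340289e+00, -2.81862684e-05,
        1.31129378e+00, -1.12182270e-01]), 'qd': array([-1.69158364e-03, -1.32452018e-03, -2.61452194e-03,  9.14621513e-05,
       -1.30589472e-04,  5.72261920e-04]), 'effort': array([-1.99303731e-04, -3.96399093e+01, -3.03835595e+01, -2.12084537e-04,
        2.30274389e-03,  1.83837722e-05]), 'eef_pos': array([0.20063397, 0.59193017, 0.23127202]), 'tool_rot': array([-3.14154285e+00,  2.18040941e-05,  2.81476567e+00]), 'force': array([-0.15295212, -0.01799455,  0.37454429]), 'moment': array([-0.00889061, -0.01916556,  0.06505771]), 'grasp_force': 0.0, 'gripper_width': 0.9975311586762515}
```

```bash
python3 - <<'E'
import cv2
t=cv2.imread("pics/top0.png");s=cv2.imread("pics/scene0.png")
cv2.imwrite("pics/topc.png",cv2.resize(t[170:280,220:410],None,fx=4,fy=4,interpolation=cv2.INTER_CUBIC))
cv2.imwrite("pics/scenec.png",cv2.resize(s[180:330,210:430],None,fx=3.5,fy=3.5,interpolation=cv2.INTER_CUBIC))
E
```

```text
(no output)
```

View pics/topc.png

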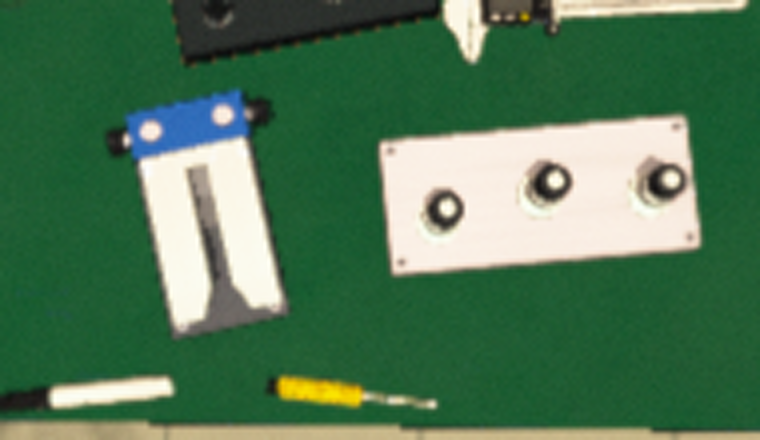

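View pics/scenec.png

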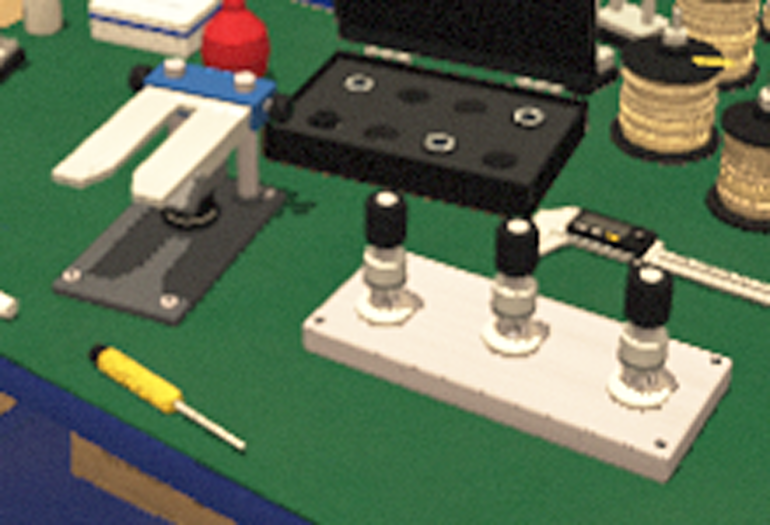

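View pics/top0.png

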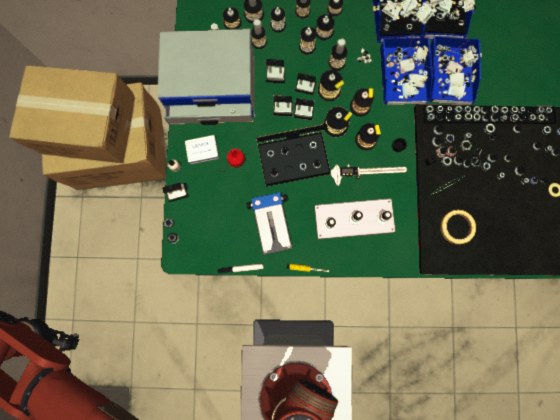

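```bash
cat > h.py <<'E'
import numpy as np,cv2
def ray(m,uv):
    uv=np.array(uv,float).reshape(-1,1,2)
    n=cv2.undistortPoints(uv,m["mtx"],np.array(m["dist_coeffs"])).reshape(-1,2)
    d=np.c_[n[:,0],-n[:,1],-np.ones(len(n))]; E=m["extrinsics"];R=E[:3,:3]
    return -R.T@E[:3,3], d@R
def onz(m,uv,z):
    c,d=ray(m,uv); z=np.broadcast_to(z,len(d)); return c+d*((z-c[2])/d[:,2])[:,None]
def tri(m1,u1,m2,u2):
    c1,d1=ray(m1,u1);c2,d2=ray(m2,u2);o=[]
    for a,b in zip(d1,d2):
        s=np.linalg.lstsq(np.c_[a,-b],c2-c1,rcond=None)[0]; p=c1+a*s[0];q=c2+b*s[1]; o.append(np.r_[(p+q)/2,np.linalg.norm(p-q)])
    return np.array(o)
E
python3 - <<'E'
from h import *
from bench import cams
np.set_printoptions(precision=4,suppress=True)
T=cams.camera_model("top");S=cams.camera_model("scene")
t=lambda P:(np.array(P)+.5)/4-.5+[220,170]
s=lambda P:(np.array(P)+.5)/3.5-.5+[210,180]
kt=t([[446,207],[554,182],[668,179]]);ks=s([[387,199],[518,226],[650,274]])
print("knob",onz(T,kt,.1),onz(S,ks,.1),tri(T,kt,S,ks))
pl=onz(T,t([[380,142],[686,115],[700,246],[392,274]]),.02);print("plate",pl,pl.mean(0))
j=onz(T,t([[174,337],[287,312],[250,138],[137,158]]),.09);print("rail",j,(j[0]+j[1])/2)
a=(j[3]+j[2]-j[0]-j[1])/2;print("yaw",np.arctan2(a[1],a[0]),np.linalg.norm(a),"w",np.linalg.norm(j[0]-j[1]))
b=onz(S,s([[70,183],[152,201]]),.09);print("scene front outer corners",b)
bl=onz(T,t([[128,117],[240,92],[248,138],[135,158]]),.094);print("blue",bl)
E
```

```text
knob [[ 0.5026 -0.0914  0.1   ]
 [ 0.5213 -0.167   0.1   ]
 [ 0.5245 -0.2469  0.1   ]] [[ 0.5072 -0.0904  0.1   ]
 [ 0.5278 -0.1658  0.1   ]
 [ 0.5296 -0.2468  0.1   ]] [[ 0.503  -0.092   0.1025  0.0022]
 [ 0.5217 -0.1676  0.1036  0.0029]
 [ 0.5249 -0.2475  0.1026  0.0027]]
plate [[ 0.5615 -0.0497  0.02  ]
 [ 0.5852 -0.2782  0.02  ]
 [ 0.487  -0.2866  0.02  ]
 [ 0.463  -0.0591  0.02  ]] [ 0.5242 -0.1684  0.02  ]
rail [[0.4097 0.0971 0.09  ]
 [0.4284 0.0185 0.09  ]
 [0.5512 0.0463 0.09  ]
 [0.5357 0.126  0.09  ]] [0.419  0.0578 0.09  ]
yaw 0.22425281018693308 0.1276162985837917 w 0.08073362396575759
scene front outer corners [[0.4209 0.0823 0.09  ]
 [0.4355 0.0287 0.09  ]]
blue [[0.5644 0.1329 0.094 ]
 [0.5835 0.0538 0.094 ]
 [0.5505 0.0477 0.094 ]
 [0.535  0.1272 0.094 ]]
```

```bash
cat >> h.py <<'E'
from scipy.spatial.transform import Rotation as Ro
def go(pos,yaw,cmd=None):
    """rows units from current commanded pose (approx measured) to world pos/yaw, tool down"""
    from bench import get_obs
    o=get_obs(); p=np.array(o["eef_pos"]);R=Ro.from_euler("xyz",o["tool_rot"])
    if cmd is not None: p=np.array(cmd[0]);R=Ro.from_euler("xyz",[np.pi,0,cmd[1]])
    sh=R.inv().apply(np.array(pos)-p)/.8
    rv=(R.inv()*Ro.from_euler("xyz",[np.pi,0,yaw])).as_rotvec()/np.pi
    return sh.round(5),rv.round(5)
E
python3 - <<'E'
from h import *
from bench import cams,get_obs
np.set_printoptions(precision=4,suppress=True)
m=cams.camera_model("wrist");o=get_obs();R=Ro.from_euler("xyz",o["tool_rot"]).as_matrix()
E=m["extrinsics"];c=-E[:3,:3].T@E[:3,3]
print("cam in tool",R.T@(c-o["eef_pos"]),"view dir",R.T@(-E[2,:3]),"up",R.T@E[1,:3],m["mtx"][0,0],m["dist_coeffs"])
print(go([.44,-.09,.30],3.366),go([.40,-.08,.26],.224))
E
```

```text
cam in tool [ 0.0743  0.0011 -0.1439] view dir [-0.2884  0.0002  0.9575] up [0.9575 0.001  0.2884] 370.6409042236859 [-0.0588  0.      0.      0.      0.    ]
(array([-0.557 , -0.7112, -0.0859]), array([-0.    ,  0.    , -0.1755])) (array([-0.5057, -0.7155, -0.0359]), array([0.    , 0.    , 0.8247]))
```

```bash
R='[[-0.557,-0.711,-0.03],[0,0,-0.1755],0]'; python3 -m crank '[[[-0.557,-0.711,-0.03],[0,0,-0.1755],0],[[-0.557,-0.711,-0.03],[0,0,-0.1755],0],[[-0.557,-0.711,-0.03],[0,0,-0.1755],0],[[-0.557,-0.711,-0.03],[0,0,-0.1755],0],[[-0.557,-0.711,-0.03],[0,0,-0.1755],0],[[-0.557,-0.711,-0.03],[0,0,-0.1755],0],[[-0.557,-0.711,-0.03],[0,0,-0.1755],0],[[-0.557,-0.711,-0.03],[0,0,-0.1755],0],[[-0.557,-0.711,-0.03],[0,0,-0.1755],0],[[-0.557,-0.711,-0.03],[0,0,-0.1755],0],[[-0.557,-0.711,-0.03],[0,0,-0.1755],0],[[-0.557,-0.711,-0.03],[0,0,-0.1755],0]]'
python3 - <<'E'
from h import *
print(go([.44,-.09,.26],3.366))
E
```

```text
time_s: 1.7
eef_pos: [0.3993, 0.0255, 0.2519]
tool_rot: [-3.141, 0.002, -2.917]
force: [1.3, 1.0, 0.1]
gripper_width: 0.0
grasp_force: 0.0
(array([-0.01756, -0.15208, -0.01007]), array([-1.3e-04,  6.7e-04, -4.0e-05]))
```

```bash
python3 -m crank '[[[-0.0176,-0.152,-0.01],[0,0,0],0],[[-0.0176,-0.152,-0.01],[0,0,0],0],[[-0.0176,-0.152,-0.01],[0,0,0],0],[[-0.0176,-0.152,-0.01],[0,0,0],0],[[-0.0176,-0.152,-0.01],[0,0,0],0]]'
python3 - <<'E'
from h import *
from bench import cams
import pickle
m=cams.camera_model("wrist");im=cams.snapshot("wrist");cv2.imwrite("pics/w1.png",im[:,:,::-1]);pickle.dump(m,open("w1.pkl","wb"))
for d in cams.cut_out("wrist","pad_1_grip"): print(d["conf"],d["box"])
E
```

```text
time_s: 2.2
eef_pos: [0.4394, -0.0879, 0.2591]
tool_rot: [3.141, -0.0, -2.918]
force: [0.6, -0.4, -0.3]
gripper_width: 0.001
grasp_force: 0.0
0.79 [245.6, 215.3, 275.9, 270.5]
```

View pics/w1.png

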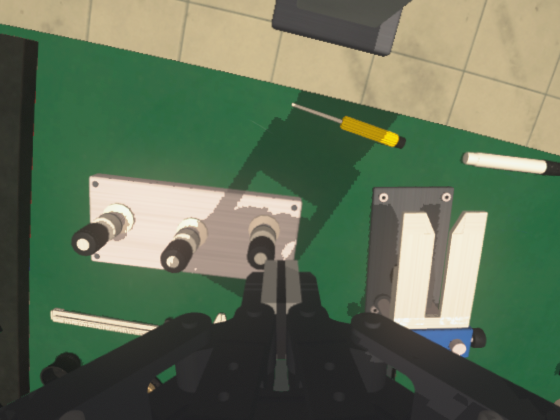

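```bash
python3 - <<'E'
import cv2
w=cv2.imread("pics/w1.png")
cv2.imwrite("pics/w1a.png",cv2.resize(w[195:345,360:510],None,fx=4,fy=4,interpolation=cv2.INTER_CUBIC))
cv2.imwrite("pics/w1b.png",cv2.resize(w[190:300,65:325],None,fx=3,fy=3,interpolation=cv2.INTER_CUBIC))
E
```

```text
(no output)
```

View pics/w1a.png

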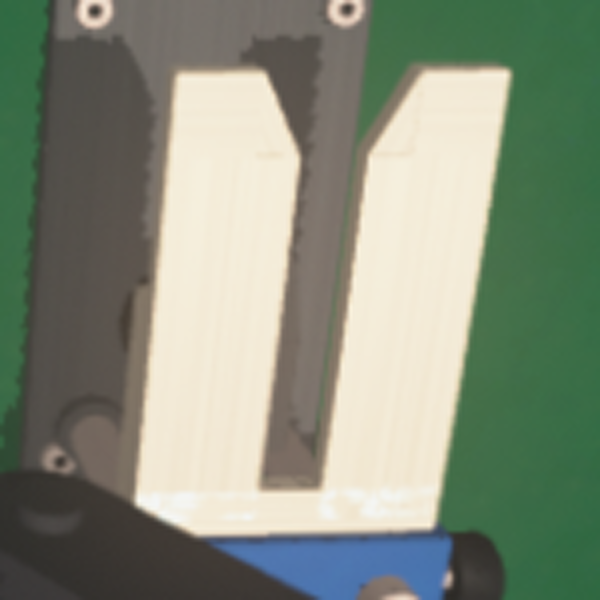

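View pics/w1b.png

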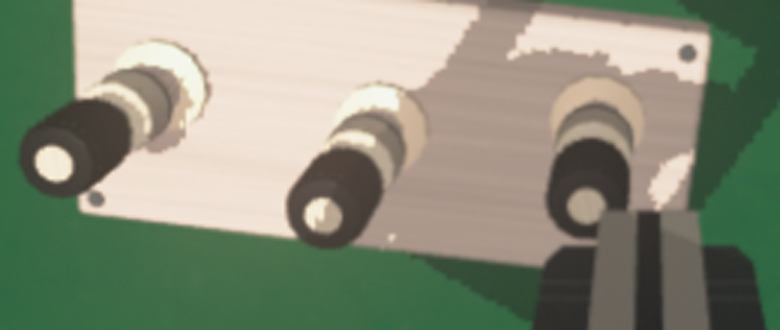

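```bash
python3 - <<'E'
from h import *
import pickle
np.set_printoptions(precision=4,suppress=True)
W=pickle.load(open("w1.pkl","rb"))
a=lambda P:(np.array(P)+.5)/4-.5+[360,195]
b=lambda P:(np.array(P)+.5)/3-.5+[65,190]
print("knobs",onz(W,b([[586,207],[323,215],[54,163]]),.1))
P=onz(W,a([[175,70],[512,68],[266,70],[424,66],[301,158],[368,155],[260,489],[320,488],[137,495],[440,525]]),.09)[:,:2];print(P)
mid=[(P[i]+P[i+1])/2 for i in (0,2,4,6)];mid=np.array(mid);print("mids",mid)
ax=mid[3]-mid[2];print("slot yaw",np.arctan2(ax[1],ax[0]),"len mouth-end",np.linalg.norm(mid[3]-mid[0]))
for i,j in((0,1),(2,3),(4,5),(6,7)):print(np.linalg.norm(P[i]-P[j]))
for i,j in((0,8),(1,9)):
  d=P[j]-P[i];print("edge yaw",np.arctan2(d[1],d[0]))
d=P[0]-P[1];print("front-edge yaw",np.arctan2(-d[0],d[1])) 
pl=onz(W,b([[95,199],[687,53]]),.02);print("screw",pl)
E
```

```text
knobs [[ 0.5035 -0.0908  0.1   ]
 [ 0.5236 -0.1669  0.1   ]
 [ 0.5253 -0.2483  0.1   ]]
[[0.4362 0.0247]
 [0.4188 0.0999]
 [0.4317 0.0448]
 [0.4229 0.0798]
 [0.4498 0.0597]
 [0.4457 0.0746]
 [0.5339 0.0796]
 [0.5305 0.0943]
 [0.5418 0.0502]
 [0.5344 0.1282]]
mids [[0.4275 0.0623]
 [0.4273 0.0623]
 [0.4477 0.0672]
 [0.5322 0.087 ]]
slot yaw 0.23027118438908295 len mouth-end 0.10754908245068578
0.07719088980153038
0.036077932694257187
0.015538001261931318
0.015029535379167274
edge yaw 0.23724248630660147
edge yaw 0.24040108693655682
front-edge yaw -2.913586166730023
screw [[ 0.5781 -0.2702  0.02  ]
 [ 0.4727 -0.0645  0.02  ]]
```

```bash
python3 - <<'E'
from h import *
from bench import get_obs
o=get_obs();print(o["eef_pos"],o["tool_rot"],o["force"])
print(go([.5033,-.0911,.112],3.366),go([.5033,-.0911,.095],3.366))
c=([.5033,-.0911,.095],3.366)
print(go([.523,-.167,.095],3.366,c)); c=([.523,-.167,.095],3.366);print(go([.5252,-.248,.095],3.366,c))
E
```

```text
[ 0.43917284 -0.08681231  0.258917  ] [ 3.14076361e+00 -4.19401638e-04 -2.91597412e+00] [ 0.30128928  0.22335148 -0.21618118]
(array([-0.07701, -0.02331,  0.18359]), array([ 0.00026, -0.00013,  0.00039])) (array([-0.07701, -0.02333,  0.20484]), array([ 0.00026, -0.00013,  0.00039]))
(array([-0.0029 , -0.09798, -0.     ]), array([0., 0., 0.]))
(array([ 0.01985, -0.09932, -0.     ]), array([0., 0., 0.]))
```

```bash
python3 -m crank '[[[-0.077,-0.0233,0.1],[0,0,0],0],[[-0.077,-0.0233,0.15],[0,0,0],0],[[-0.077,-0.0233,0.18],[0,0,0],0],[[-0.077,-0.0233,0.18],[0,0,0],0],[[-0.077,-0.0233,0.18],[0,0,0],0],[[-0.077,-0.0233,0.18],[0,0,0],0]]'; python3 - <<'E'
from h import *
from bench import get_obs
o=get_obs();print(o["eef_pos"],o["tool_rot"],o["force"])
print(go([.5033,-.0911,.095],3.366))
E
```

```text
time_s: 2.9
eef_pos: [0.5048, -0.092, 0.1172]
tool_rot: [-3.14, 0.002, -2.916]
force: [0.3, 0.6, 1.0]
gripper_width: -0.001
grasp_force: 0.0
[ 0.50478057 -0.09201715  0.11715404] [-3.14022550e+00  2.17995881e-03 -2.91582514e+00] [0.34123834 0.60178443 0.96374089]
(array([0.00161, 0.00157, 0.02769]), array([-0.00043,  0.00069,  0.00043]))
```

```bash
python3 -m crank '[[[0.001,0.001,0.015],[0,0,0],0],[[0.001,0.001,0.0275],[0,0,0],0],[[0.001,0.001,0.0275],[0,0,0],0],[[0.001,0.001,0.0275],[0,0,0],0],[[0.001,0.001,0.0275],[0,0,0],0]]'; python3 -c "
from bench import get_obs;o=get_obs();print(o['eef_pos'],o['force'])"
python3 -m crank '[[[0,0,-0.0275],[0,0,0],0],[[-0.0029,-0.098,-0.0275],[0,0,0],0],[[-0.0029,-0.098,-0.0275],[0,0,0],0],[[-0.0029,-0.098,-0.0275],[0,0,0],0],[[-0.0029,-0.098,-0.01],[0,0,0],0],[[-0.0029,-0.098,0],[0,0,0],0],[[-0.0029,-0.098,0],[0,0,0],0],[[-0.0029,-0.098,0],[0,0,0],0],[[-0.0029,-0.098,0],[0,0,0],0]]'; python3 -c "
from bench import get_obs;o=get_obs();print(o['eef_pos'],o['force'])"
```

```text
time_s: 3.4
eef_pos: [0.5038, -0.0921, 0.0941]
tool_rot: [-3.14, 0.002, -2.917]
force: [1.0, 0.5, 2.8]
gripper_width: 0.0
grasp_force: 1.2
[ 0.50383682 -0.09213114  0.09414936] [1.02970046 0.49058159 2.7715202 ]
time_s: 4.3
eef_pos: [0.5233, -0.1674, 0.0938]
tool_rot: [-3.14, 0.001, -2.915]
force: [0.6, -1.9, 6.3]
gripper_width: -0.001
grasp_force: 3.1
[ 0.52331025 -0.16736131  0.09384184] [ 0.57766024 -1.88998377  6.29806145]
```

```bash
python3 -m crank '[[[0,0,-0.0275],[0,0,0],0],[[0.0199,-0.0993,-0.0275],[0,0,0],0],[[0.0199,-0.0993,-0.0275],[0,0,0],0],[[0.0199,-0.0993,-0.0275],[0,0,0],0],[[0.0199,-0.0993,-0.01],[0,0,0],0],[[0.0199,-0.0993,0],[0,0,0],0],[[0.0199,-0.0993,0],[0,0,0],0],[[0.0199,-0.0993,0],[0,0,0],0],[[0.0199,-0.0993,0],[0,0,0],0]]'
python3 -m crank '[[[0,0,-0.1],[0,0,0],60],[[0,0.099,-0.1],[0,0,0],60],[[0,0.099,-0.1],[0,0,0],60],[[0,0.099,-0.1],[0,0,0],60],[[0,0.099,-0.1],[0,0,0],60]]'; python3 - <<'E'
from h import *
from bench import get_obs
o=get_obs();print(o["eef_pos"],o["tool_rot"],o["force"],o["gripper_width"])
print(go([.523,-.167,.120],3.373),go([.523,-.167,.076],3.373))
E
```

```text
time_s: 5.2
eef_pos: [0.5259, -0.248, 0.0949]
tool_rot: [-3.14, 0.001, -2.915]
force: [-1.8, -0.0, 13.1]
gripper_width: 0.003
grasp_force: 6.3
time_s: 5.7
eef_pos: [0.5062, -0.1693, 0.1717]
tool_rot: [3.14, -0.002, -2.914]
force: [-0.3, 0.1, 0.2]
gripper_width: 0.598
grasp_force: 0.0
[ 0.50620038 -0.16931985  0.17167269] [ 3.14036147e+00 -1.82524497e-03 -2.91388848e+00] [-0.29311598  0.09884629  0.17039325] 0.5975602409245496
(array([-0.02123, -0.00199,  0.06455]), array([ 0.00039, -0.00058, -0.00118])) (array([-0.02133, -0.00206,  0.11955]), array([ 0.00039, -0.00058, -0.00118]))
```

```bash
python3 -m crank '[[[-0.0213,-0.002,0.04],[0,0,-0.001],60],[[-0.0213,-0.002,0.08],[0,0,-0.001],60],[[-0.0213,-0.002,0.1207],[0,0,-0.001],60],[[-0.0213,-0.002,0.1207],[0,0,-0.001],60],[[-0.0213,-0.002,0.1207],[0,0,-0.001],60],[[-0.0213,-0.002,0.1207],[0,0,-0.001],0],[[-0.0213,-0.002,0.1207],[0,0,-0.001],0],[[-0.0213,-0.002,0.1207],[0,0,-0.001],0],[[-0.0213,-0.002,0.1207],[0,0,-0.001],0],[[-0.0213,-0.002,0.1207],[0,0,-0.001],0],[[-0.0213,-0.002,0.1207],[0,0,-0.001],0]]'; python3 -c "
from bench import get_obs;o=get_obs();print(o['eef_pos'],o['tool_rot'],o['force'])"
```

```text
time_s: 6.8
eef_pos: [0.525, -0.1697, 0.0775]
tool_rot: [-3.14, 0.002, -2.914]
force: [0.7, -0.8, 2.7]
gripper_width: 0.257
grasp_force: 58.5
[ 0.52495741 -0.16965108  0.0775259 ] [-3.14008039e+00  1.71981987e-03 -2.91378566e+00] [ 0.65586387 -0.83550749  2.69737388]
```

```bash
cat >> h.py <<'E'
def avg(n=4):
    from bench import get_obs,cams
    P=[];F=[]
    for i in range(n):
        cams.snapshot("top");o=get_obs();P.append(np.r_[o["eef_pos"],o["tool_rot"][2]%(2*np.pi)]);F.append(o["force"])
    print("pos",np.mean(P,0).round(4),"sd",np.std(P,0).round(4),"F",np.mean(F,0).round(2),o["time_s"]);return np.mean(P,0)
E
python3 -c "
from h import *
avg(5)"
python3 -m crank '[[[0,0,-0.03],[0,0,0],0],[[0,0,-0.08],[0,0,0],0],[[0,0,-0.13],[0,0,0],0],[[0,0,-0.13],[0,0,0],0],[[0,0,-0.13],[0,0,0],0]]'
python3 -c "
from h import *
p=avg(5); M=np.array([.4275,.0623]);u=np.array([np.cos(.231),np.sin(.231)])
print(go([*(M-.045*u),p[2]],3.3726,(p[:3],p[3])))"
```

```text
pos [ 0.5246 -0.1695  0.0771  3.3693] sd [0.0001 0.0001 0.0002 0.    ] F [ 0.92 -0.78  2.36] 7.05
time_s: 7.55
eef_pos: [0.5239, -0.169, 0.1808]
tool_rot: [3.141, 0.0, -2.914]
force: [0.6, -0.6, -1.6]
gripper_width: 0.253
grasp_force: 58.9
pos [ 0.5224 -0.1683  0.1782  3.3693] sd [0.0002 0.0001 0.0005 0.    ] F [-0.22  0.59 -1.39] 7.8
(array([0.10672, 0.30742, 0.     ]), array([-0.     ,  0.     , -0.00106]))
```

```bash
python3 -m crank '[[[0.1067,0.3074,0],[0,0,-0.001],0],[[0.1067,0.3074,0],[0,0,-0.001],0],[[0.1067,0.3074,0],[0,0,-0.001],0],[[0.1067,0.3074,0],[0,0,-0.001],0],[[0.1067,0.3074,0],[0,0,-0.001],0],[[0.1067,0.3074,0],[0,0,-0.001],0],[[0.1067,0.3074,0.03],[0,0,-0.001],0],[[0.1067,0.3074,0.07],[0,0,-0.001],0],[[0.1067,0.3074,0.098],[0,0,-0.001],0],[[0.1067,0.3074,0.098],[0,0,-0.001],0],[[0.1067,0.3074,0.098],[0,0,-0.001],0],[[0.1067,0.3074,0.098],[0,0,-0.001],0]]'
python3 -c "
from h import *
import pickle
from bench import cams
p=avg(4); M=np.array([.4275,.0623]);u=np.array([np.cos(.231),np.sin(.231)])
print(go([*(M-.045*u),.0993],3.3726,(p[:3],p[3])))
for n in ('scene','wrist'):
  m=cams.camera_model(n);cv2.imwrite(f'pics/{n}2.png',cams.snapshot(n)[:,:,::-1]);pickle.dump(m,open(n+'2.pkl','wb'))
a=cv2.imread('pics/scene2.png')[175:295,190:320];b=cv2.imread('pics/wrist2.png')[150:350,220:420]
cv2.imwrite('pics/c2.png',np.hstack([cv2.resize(a,(433,400),interpolation=cv2.INTER_CUBIC),cv2.resize(b,(360,400))[:, :360]]))
"
```

```text
time_s: 9.0
eef_pos: [0.3869, 0.0508, 0.1035]
tool_rot: [-3.141, 0.002, -2.911]
force: [-0.4, 0.4, -0.5]
gripper_width: 0.254
grasp_force: 59.1
pos [0.3869 0.0509 0.1036 3.3722] sd [0.0002 0.0001 0.0001 0.0001] F [ 0.04 -0.07 -0.8 ] 9.2
(array([0.00353, 0.00225, 0.00536]), array([-0.     ,  0.     , -0.00012]))
```

View pics/c2.png

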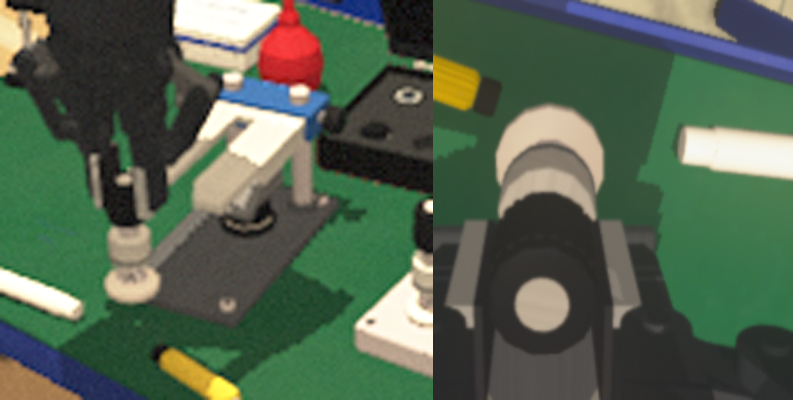

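```bash
python3 - <<'E'
from h import *
import pickle
np.set_printoptions(precision=4,suppress=True)
W=pickle.load(open("wrist2.pkl","rb"))
q=lambda P:(np.array(P)-[433,0]+.5)/[1.8,2]-.5+[220,150]
u=np.array([np.cos(.231),np.sin(.231)]);v=np.array([-u[1],u[0]])
T=np.array([.3869,.0509])
for zb in np.arange(.034,.050,.002):
    k=onz(W,q([[542,304]]),zb+.08)[0,:2]-T; e=onz(W,q([[549,104]]),zb)[0,:2]-T
    w=onz(W,q([[487,304],[598,304]]),zb+.08)[:,:2]; f=onz(W,q([[495,155],[604,155]]),zb+.006)[:,:2]
    print(round(zb,3),"knob u,v",k@u,k@v,"foot edge+17",e@u+.017,e@v,"knob w",np.linalg.norm(w[0]-w[1]),"foot w",np.linalg.norm(f[0]-f[1]))
E
```

```text
0.034 knob u,v 0.004577077553800855 0.001487904322020733 foot edge+17 0.0015071350681732428 0.0036756512464384866 knob w 0.025084428383676118 foot w 0.03583290735338016
0.036 knob u,v 0.0033911998456742343 0.001493753602134622 foot edge+17 0.0009551181889567717 0.003658761009402431 knob w 0.024707208844488716 foot w 0.035486689738099327
0.038 knob u,v 0.0022053221375476165 0.0014996028822485176 foot edge+17 0.00040310130974029884 0.0036418707723663824 knob w 0.024329989305301298 foot w 0.03514047212281847
0.04 knob u,v 0.0010194444294209445 0.0015054521623624256 foot edge+17 -0.00014891556947611503 0.0036249805353303203 knob w 0.023952769766113883 foot w 0.03479425450753762
0.042 knob u,v -0.00016643327870567503 0.0015113014424763145 foot edge+17 -0.0007009324486925844 0.0036080902982942647 knob w 0.02357555022692644 foot w 0.03444803689225679
0.044 knob u,v -0.0013523109868322945 0.001517150722590203 foot edge+17 -0.0012529493279090573 0.003591200061258216 knob w 0.02319833068773902 foot w 0.03410181927697592
0.046 knob u,v -0.0025381886949589105 0.0015230000027041054 foot edge+17 -0.0018049662071255267 0.0035743098242221605 knob w 0.022821111148551617 foot w 0.033755601661695084
0.048 knob u,v -0.00372406640308553 0.0015288492828179944 foot edge+17 -0.002356983086341944 0.0035574195871860993 knob w 0.022443891609364188 foot w 0.03340938404641421
```

```bash
python3 -m crank '[[[0,0,0.0045],[0,0,0],0],[[0,0,0.0045],[0,0,0],0],[[-0.02,0,0.0045],[0,0,0],0],[[-0.04,0,0.0045],[0,0,0],0],[[-0.055,0,0.0045],[0,0,0],0],[[-0.07,0,0.0045],[0,0,0],0],[[-0.085,0,0.0045],[0,0,0],0],[[-0.085,0,0.0045],[0,0,0],0],[[-0.085,0,0.0045],[0,0,0],0]]'
python3 -c "
from h import *
p=avg(4); M=np.array([.4275,.0623]);u=np.array([np.cos(.231),np.sin(.231)]);d=p[:2]-M
print('uv',d@u,d@[-u[1],u[0]])"
```

```text
time_s: 10.2
eef_pos: [0.4514, 0.0667, 0.0984]
tool_rot: [3.141, -0.001, -2.91]
force: [0.1, 0.0, -1.5]
gripper_width: 0.258
grasp_force: 59.1
pos [0.4509 0.0666 0.0983 3.3724] sd [0.0001 0.     0.     0.0001] F [ 0.17  0.12 -0.94] 10.4
uv 0.02378634626218845 -0.0011538766419938364
```

```bash
python3 -m crank '[[[0,0,-0.002],[0,0,0],0],[[-0.015,0,-0.002],[0,0,0],0],[[-0.03,0,-0.002],[0,0,0],0],[[-0.045,0,-0.002],[0,0,0],0],[[-0.06,0,-0.002],[0,0,0],0],[[-0.075,0,-0.002],[0,0,0],0],[[-0.086,0,-0.002],[0,0,0],0],[[-0.086,0,-0.002],[0,0,0],0],[[-0.086,0,-0.002],[0,0,0],0]]'
python3 -c "
from h import *
p=avg(4); M=np.array([.4275,.0623]);u=np.array([np.cos(.231),np.sin(.231)]);d=p[:2]-M
print('uv',d@u,d@[-u[1],u[0]])"
```

```text
time_s: 11.3
eef_pos: [0.5203, 0.0828, 0.1003]
tool_rot: [-3.142, 0.004, -2.911]
force: [2.2, 1.3, -4.9]
gripper_width: 0.257
grasp_force: 59.4
pos [0.5202 0.0828 0.1003 3.3719] sd [0.0001 0.     0.     0.0001] F [ 4.7   2.47 -6.25] 11.5
uv 0.09489993957554656 -0.0012566592179577007
```

```bash
python3 -m crank '[[[-0.004,0,0.001],[0,0,0],0],[[-0.008,0,0.001],[0,0,0],0],[[-0.008,0,0.001],[0,0,0],0],[[-0.008,0,0.001],[0,0,0],0]]'
python3 -c "
from h import *
p=avg(4); M=np.array([.4275,.0623]);u=np.array([np.cos(.231),np.sin(.231)]);d=p[:2]-M
print('uv',d@u,d@[-u[1],u[0]])"
```

```text
time_s: 11.9
eef_pos: [0.5252, 0.0837, 0.1001]
tool_rot: [-3.141, 0.001, -2.911]
force: [-1.5, 0.5, 4.3]
gripper_width: 0.256
grasp_force: 60.2
pos [0.5254 0.0838 0.1001 3.3724] sd [0.0001 0.     0.     0.    ] F [-1.17  0.19  4.78] 12.1
uv 0.10021265545126691 -0.0015333487583126804
```

Now on the shoe (+4.8 N); push a little further until the stop is felt.

```bash
python3 -m crank '[[[-0.003,0,0],[0,0,0],0],[[-0.003,0,0],[0,0,0],0],[[-0.003,0,0],[0,0,0],0]]'
python3 -c "
from h import *
p=avg(4); M=np.array([.4275,.0623]);u=np.array([np.cos(.231),np.sin(.231)]);d=p[:2]-M
print('uv',d@u,d@[-u[1],u[0]])"
```

```text
time_s: 12.4
eef_pos: [0.5281, 0.0844, 0.1001]
tool_rot: [-3.141, 0.002, -2.911]
force: [-0.5, 0.2, 5.5]
gripper_width: 0.257
grasp_force: 60.3
pos [0.5281 0.0844 0.1001 3.3724] sd [0. 0. 0. 0.] F [-0.29  0.16  4.72] 12.6
uv 0.1029469045639206 -0.0015063701471287015
```

```bash
python3 -m crank '[[[-0.002,0,0],[0,0,0],0],[[-0.002,0,0],[0,0,0],0],[[-0.002,0,0],[0,0,0],0]]'
python3 -c "
from h import *
p=avg(4); M=np.array([.4275,.0623]);u=np.array([np.cos(.231),np.sin(.231)]);d=p[:2]-M
print('uv',d@u,d@[-u[1],u[0]])"
```

```text
time_s: 12.9
eef_pos: [0.5285, 0.0845, 0.0999]
tool_rot: [-3.141, -0.001, -2.911]
force: [-2.7, -0.6, 8.0]
gripper_width: 0.255
grasp_force: 60.5
pos [0.5285 0.0845 0.0999 3.3726] sd [0. 0. 0. 0.] F [-2.79 -0.47  7.37] 13.1
uv 0.10335938055149345 -0.0014948021190382653
```

```bash
python3 -m crank '[[[0.001,0,0],[0,0,0],0],[[0.001,0,0],[0,0,0],0],[[0.001,0,0],[0,0,0],60],[[0.001,0,0],[0,0,0],60],[[0.001,0,0],[0,0,0],60],[[0.001,0,0],[0,0,0],60],[[0.001,0,0],[0,0,0],60],[[0.001,0,-0.04],[0,0,0],60],[[0.001,0,-0.1],[0,0,0],60],[[0.05,0,-0.15],[0,0,0],60],[[0.05,0,-0.15],[0,0,0],60],[[0.05,0,-0.15],[0,0,0],60]]'
python3 - <<'E'
from h import *
from bench import cams
m=cams.camera_model("wrist");w=cams.snapshot("wrist")[:,:,::-1];s=cams.snapshot("scene")[:,:,::-1]
import pickle;pickle.dump(m,open("w3.pkl","wb"));cv2.imwrite("pics/w3.png",w)
a=cv2.resize(w,(476,357));b=cv2.resize(s[180:318,210:310],(259,357),interpolation=cv2.INTER_CUBIC)
cv2.imwrite("pics/c3.png",np.hstack([a,b]))
E
```

```text
time_s: 14.3
eef_pos: [0.4903, 0.0756, 0.2211]
tool_rot: [-3.141, 0.004, -2.911]
force: [0.0, 0.2, 0.1]
gripper_width: 0.601
grasp_force: 0.0
```

View pics/c3.png

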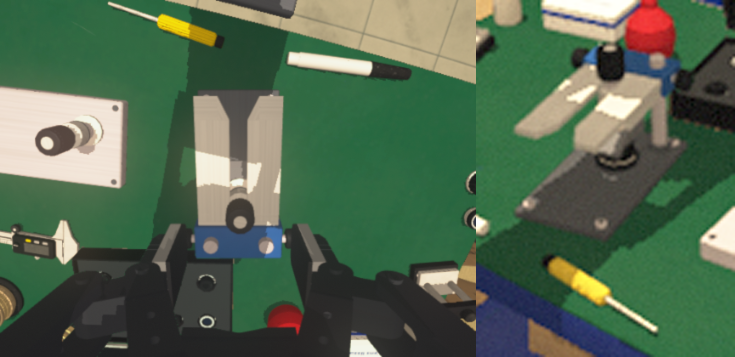

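```bash
python3 - <<'E'
from h import *
import pickle
W=pickle.load(open("w3.pkl","rb"));w=cv2.imread("pics/w3.png")
g=cv2.cvtColor(w,cv2.COLOR_BGR2GRAY)
cv2.imwrite("pics/w3c.png",cv2.resize(w[100:310,215:345],None,fx=2.8,fy=2.8,interpolation=cv2.INTER_CUBIC))
k=onz(W,[[282.4,251]],.122)[0]; M=np.array([.4275,.0623]);u=np.array([np.cos(.231),np.sin(.231)]);d=k[:2]-M;print(d@u,d@[-u[1],u[0]])
E
```

```text
0.09386632836321145 0.0009926627681597494
```

View pics/w3c.png

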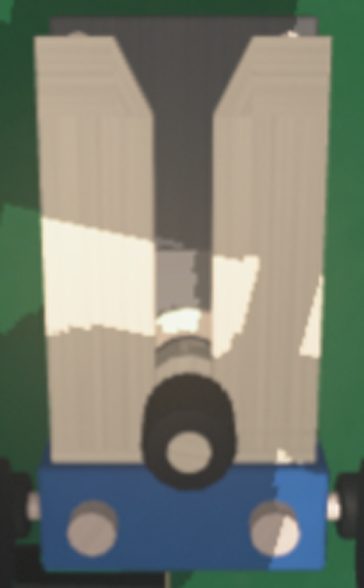

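```bash
python3 - <<'E'
from h import *
import pickle
W=pickle.load(open("w3.pkl","rb"))
q=lambda P:(np.array(P)+.5)/2.8-.5+[215,100]
M=onz(W,q([[183,37],[183.5,112]]),.09)[:,:2];print(M)
k=onz(W,q([[189,452]]),.122)[0]; u=np.array([np.cos(.231),np.sin(.231)]);d=k[:2]-M[0];print(d@u,d@[-u[1],u[0]])
k=onz(W,q([[189,452]]),.118)[0];d=k[:2]-M[0];print(d@u)
E
```

```text
[[0.42780693 0.06175333]
 [0.44641154 0.06622743]]
0.10151756666438916 0.0014369384820177127
0.10335536664704112
```

```bash
python3 -c "
from bench import env;print(env.sign_off())"
```

```text
the job is handed in; nothing more can be done
None
```

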